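# Refit a wire tensioner's return spring and its bayonet retainer

## Task

The return spring and the brass retainer were taken off this wire tensioner for service; put them back on its upright spindle. Thread the spring, tang end down as it stands, over the hammer-headed end of the spindle, twisting it whenever it snags: turn it gently, resting lightly on the collar, until the tang drops into the collar's slot and the spring sits fully home. Then press the retainer down over the head against the spring and give it about a quarter turn, so that it stays locked under the head when you let go; force nothing, and leave the other things on the bench where they are.

Things in the scene. Friction and masses are not known exactly. Their poses are not given: they have to be found in the camera images.
- stand: wire tensioner's fixture, screwed down: green foot 96 x 84 x 12 mm, round pedestal 58 mm across, dark arm with white roller reaching 110 mm back and left, one upright steel spindle 8 mm across. Origin on the bench under the spindle's axis; z up, -x is its front. Damaged if pressed on it in any direction: the spring with over 15 N, the retainer with over 25 N
- spring_seat (a point): point on the spindle's axis, 42 mm above the bench, on the collar's dark flange (41 mm across), where the lowest coil must lie; axes as the stand's. From the flange rises a bevelled spigot 21 mm across, 8 mm high, with one radial slot 7.6 mm wide, open on top and outside, cut down to the flange. The collar is clamped at an unmeasured angle: slot within 0.7 rad either side of the stand's -x
- spindle_top (a point): centre of the flat top of the spindle's hammer head, 53 mm above spring_seat; axes as the stand's. The head is 20 mm long along y, 8 mm wide along x, 7 mm high (underside 46 mm above spring_seat), ends rounded, top edges bevelled; below it the spindle is 8 mm across
- spring_mid (a point): loose return spring of bright 4 mm wire, standing upright: 34 mm outside, 26 mm inside, 56 mm long, level ends, 0.1 kg. Point on its axis, 28 mm above its underside, moving with the lowest coil; z up, the tang lies towards -x. Stiffness 350 N/m over its length (half of it: 700), 24 mm of travel. When home, the lowest coil surrounds the spigot and lies on the flange
- spring_tang (a point): inner tip of the spring's tang, 6 mm from its axis, 2 mm above its underside: the lowest coil's wire, bent straight inward along the spring's -x. It passes the head only beside its long sides (within 0.6 rad of the stand's -x or +x), turns freely below, and rests on the spigot until over the slot; then the spring can go 8 mm lower. Resting lightly means 2 to 6 N
- cap_mid (a point): loose brass retainer, a knurled ring 47 mm across, 42 mm inside, 20 mm high, 0.06 kg, with a plate across it. Point on its axis half-way up; z up. The lower rim goes round the top of the spring. Slot and head lie alike when the y axes are parallel (either way round). Turned 0.7 rad or more from there, either way, below the head and let go, the spring holds it up against the head
- cap_plate (a point): centre of the top of the retainer's plate, 2 mm above cap_mid; the plate is 4 mm thick, 8 mm of rim below and above it. Through slot 11 mm wide along x, 23 mm long along y, bevelled below. To turn, this point must be below the head's underside, less than 46 mm above spring_seat: some 14 mm of spring travel, 5 N; 2 to 4 mm lower is safe
- hex_key: bystander: black hex key, 88 x 31 x 7 mm, lying between spring and retainer; origin under its middle
Not all that is in view belongs to the job. Of the things shaped like the part that bears cap_mid, the brass one is meant.

How it is judged (in metres and radians):
On the way:
1. the spring is threaded over the spindle and fully home on the flange, its tang in the collar's slot (z of spring_mid in the frame of spring_seat between 0.024 and 0.0305 m and horizontal distance between spring_mid and spring_seat below 0.006 m and angle between spring_mid's own z axis and vertical below 0.12 rad), for 0.2 s.
At the end, for the whole second after the job is handed in: spring upright round the spindle, lowest coil on the flange (2.5 mm in height, 6 mm sideways); retainer level, centred within 6 mm, plate below the head (point under 46.5 mm above spring_seat), turned 0.7 rad or more from where the head passes; at rest, let go (all of step 1 and z of cap_mid in the frame of spring_seat between 0.036 and 0.0465 m and horizontal distance between cap_mid and spring_seat below 0.006 m and angle between cap_mid's own z axis and vertical below 0.15 rad and angle between the y axis of cap_mid and the y axis of spring_seat, either way round above 0.7 rad and linear speed of cap below 0.02 m/s); the robot touches nothing.
It fails at once if the spring pressed against the fixture with more than 15 N (tang bent) (contact force between spring and stand above 15 N).
It fails at once if the retainer forced against the fixture with more than 25 N (contact force between cap and stand above 25 N).
It fails at once if the hex key shifted by more than 30 mm (distance of hex_key from where it was at the start of the episode above 0.03 m).
It also fails if it takes over 61 s, if anything falls off the work surface, if the arm or the gripper's body presses on something with over 40 N, if the wrist force passes 120 N, or if a joint passes its speed limit or range.

## Robot

A 6-joint arm with a two-finger parallel gripper is mounted at the origin on a cart in front of the work surface, level with it; the furniture and walls round the work are solid. World frame = base frame: x ahead of the robot, y to its left, z up, the work surface at z = 0. Lengths are in m, angles in degrees, forces in N, time in s.
With the tool pointing down it reaches from about 0.4 to 0.825 m from the base axis. Payload 7 kg.
Tool frame: the origin (TCP) lies midway between the tips of the shut fingers; the grasp point (between the pads) lies 19 mm behind it; z points along the fingers, y is the line along which they close (so a half turn about z gives the same grasp; the last joint's range is limited). The gripper opens to 88 mm and grips with 3 to 60 N. Pads are 19 mm wide; open, the fingers measure 130 mm over their backs; the gripper's body (78 mm by 193 mm) begins 47 mm behind the grasp point.
Start: joints at [87.496, 20.546, 0.682, 0, -70.136, -16.507], TCP at [0.22, 0.638, 0.227] pointing down, gripper open.
Joint ranges: [-176.03, 176.03], [-82.01, 121.73], [-58.28, 71.71], [-173.87, 95.51], [-174.79, -0.11], [-173.66, 173.66]. Speed limits (degrees/s): [136.94, 136.94, 172.46, 180, 180, 180].

## Interface

Orientations are given as a 3x3 rotation matrix whose columns are the frame's x, y, z axes.
In Python, from rig import robot gives the robot as it stands. Calls block until the motion is done:
- robot.goto(position, orientation): joint-space move of the TCP to a pose.
- robot.servo_line(position, ori=None, speed=0.15): straight line of the TCP; ori=None keeps the orientation; speed is the mean speed in m/s.
- robot.movej(angles): joint-space move.
- robot.move_gripper(opening): opening from 0.0 (shut) to 1.0 (fully open); the grip force is fixed at half the most; returns when the fingers have stopped.
- robot.dwell(seconds).
- robot.ik(position, orientation): joint angles nearest the present ones, or None.
- robot.grab_frame(name): name is "scene" or "top" or "wrist"; returns (picture, depth): 480x640x3 uint8, red, green, blue; 480x640 float32, m along the optical axis (not along the pixel's ray), 0 where there is no reading.
- robot.camera_info(name): a dict with "vfov" (degrees; the focal length in pixels is half the picture's height over the tangent of half this angle, whatever the lens; pixels are square), "cx", "cy" (the principal point, pixels), "view" (4x4, takes a point from world to camera coordinates); the wrist camera has in their place "T_tool_cam" (4x4, takes a point from camera to tool coordinates, whose origin is the TCP and whose axes are the flange's). Camera axes: x right, y down, z forward; pixel columns grow to the right and rows downward; lengths in m; the calibration is good to about 2 mm. A picture is of the moment at which its call begins: read the wrist's pose just before it. camera_info takes no time and is no camera call.
A pose or a line that the arm cannot do raises robot.Unreachable and nothing moves.
- robot.job_done(): hands the job in; it is judged then, once.
Readings, each from a call of its own:
- robot.read_t(): time.
- robot.read_qpos(): joint angles.
- robot.read_qvel(): joint speeds.
- robot.read_effort(): joint torques, N m.
- robot.read_position(): TCP position.
- robot.read_tcp_rot(): TCP orientation.
- robot.read_force(): force on the tool from outside, world axes, zero at the start.
- robot.read_ft_torque(): the same for the moment, N m.
- robot.read_grip_width(): opening from 0.0 (shut) to 1.0 (fully open).
- robot.read_finger_force(): force on a finger pad.
Only numpy, scipy, OpenCV 4.12 (cv2) and the standard library are available. Lean on these libraries where they do the work, as an engineer would, in place of code of your own. Each camera call takes 0.05 s, during which the arm holds its last target. There are 200 camera calls.

## Working session

There is one attempt and no reset: what is moved stays moved. The work goes in short steps, each a Python script; the robot and the scene stay as the last script left them, time stands still between calls to the robot, and variables do not carry over. Pictures are saved under pics/ and viewed, at most 10 in all, crops included, and the job is handed in when it is done.

```bash
mkdir -p pics; ls
cat > h.py <<'E'
from rig import robot
import numpy as np, cv2
def K(n):
    i=robot.camera_info(n); f=240/np.tan(np.radians(i["vfov"])/2); return f,i["cx"],i["cy"],i
def cloud(n,d):
    f,cx,cy,i=K(n); v,u=np.mgrid[:480,:640]
    p=np.stack([(u-cx)/f*d,(v-cy)/f*d,d],-1)
    if n=="wrist":
        T=np.eye(4);T[:3,:3]=robot.read_tcp_rot();T[:3,3]=robot.read_position();M=T@i["T_tool_cam"]
    else: M=np.linalg.inv(i["view"])
    return p@M[:3,:3].T+M[:3,3]
def shot(n,fn):
    im,d=robot.grab_frame(n); cv2.imwrite("pics/"+fn,im[...,::-1]); P=cloud(n,d); P[d==0]=np.nan
    np.savez("pics/"+fn[:-4]+".npz",im=im,P=P); return im,P
E
python3 - <<'E'
from h import *
a,_=shot("top","t0.png");b,_=shot("scene","s0.png")
print(robot.read_t(),robot.read_tcp_rot(),robot.camera_info("top"),robot.camera_info("wrist"))
E
```

```text
pics
0.1 [[ 9.45418546e-01 -3.25858298e-01 -3.77384603e-04]
 [-3.25858493e-01 -9.45417404e-01 -1.47455925e-03]
 [ 1.23711397e-04  1.51704964e-03 -9.99998842e-01]] {'vfov': 55.98602306581923, 'cx': 316.9300091431817, 'cy': 233.47562706459038, 'view': array([[-0.01517568, -0.99972373, -0.01794884,  0.27247906],
       [-0.98109859,  0.01835151, -0.19263639,  0.56043384],
       [ 0.19291256,  0.01468619, -0.98110604,  0.82391512],
       [ 0.        ,  0.        ,  0.        ,  1.        ]])} {'vfov': 58.999979974792495, 'cx': 317.9292455207791, 'cy': 241.64919082015345, 'T_tool_cam': array([[-4.56018453e-04, -9.65135454e-01, -2.61750545e-01,
         7.02738047e-02],
       [ 9.99997856e-01,  8.85649810e-05, -2.06874327e-03,
         1.88947020e-04],
       [ 2.01979941e-03, -2.61750927e-01,  9.65133344e-01,
        -1.59144326e-01],
       [ 0.00000000e+00,  0.00000000e+00,  0.00000000e+00,
         1.00000000e+00]])}
```

View pics/t0.png

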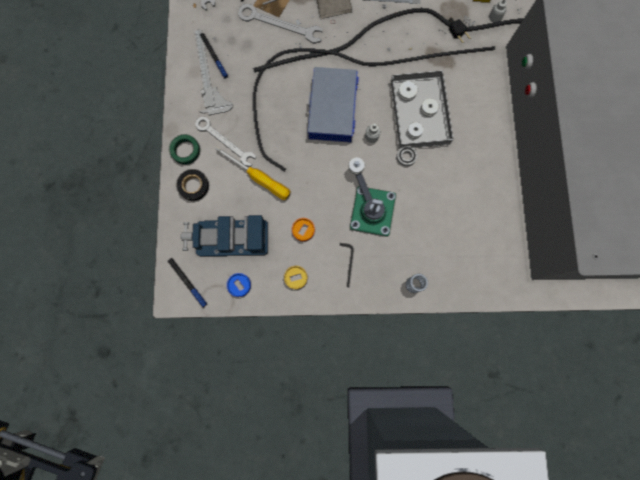

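View pics/s0.png

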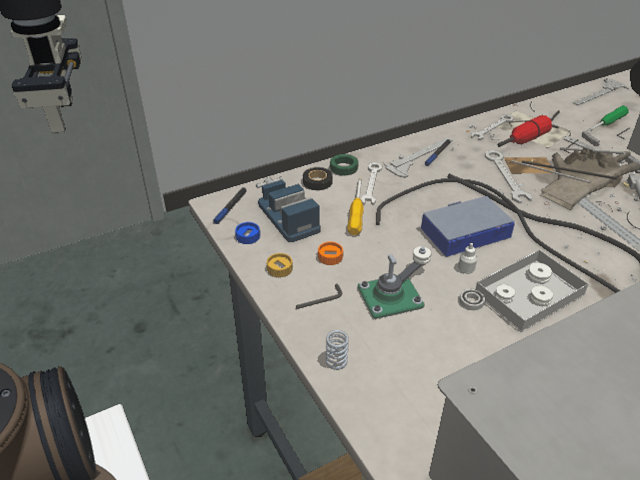

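The top view shows the spring at (415,284), stand at (373,211), hex key at (349,265) and brass retainer at (296,278). The orange retainer at (303,229) and blue one at (239,286) are decoys. Next I locate them from depth and look from the wrist.

Run:
```python
from h import *
z=np.load("pics/t0.npz");im,P=z["im"],z["P"]
def rep(n,u0,u1,v0,v1,zmin,zmax,mask=None):
    p=P[v0:v1,u0:u1].reshape(-1,3); m=(p[:,2]>zmin)&(p[:,2]<zmax)
    if mask is not None: m&=mask[v0:v1,u0:u1].ravel()
    p=p[m]; c,r=cv2.minEnclosingCircle(p[:,:2].astype(np.float32)); print(n,len(p),np.median(p,0).round(4),p[:,2].max().round(4),np.round(c,4),round(r,4)); return p
rep("spring",395,435,265,305,.045,.08)
rep("cap",280,312,262,294,.012,.04)
rep("head",355,395,190,230,.085,.11)
rep("flange",350,400,185,235,.036,.05)
I=im.astype(int); g=(I[...,1]>I[...,0]+25)&(I[...,1]>I[...,2]+10)
p=rep("foot",340,405,180,245,.003,.02,g)
print(cv2.minAreaRect(p[:,:2].astype(np.float32)*1000))
rep("key",335,360,235,292,.003,.02)
```

```text
spring 121 [0.4657 0.0717 0.0545] 0.0586 [0.4669 0.0708] 0.0171
cap 172 [0.4834 0.3108 0.0168] 0.0247 [0.4847 0.3088] 0.0235
head 50 [0.6163 0.1495 0.094 ] 0.0975 [0.6166 0.1493] 0.0099
flange 242 [0.6122 0.1525 0.042 ] 0.0499 [0.6175 0.1489] 0.0211
foot 889 [0.6155 0.1434 0.0115] 0.0192 [0.6163 0.1447] 0.0543
((620.8876953125, 147.2563018798828), (81.2420425415039, 93.49425506591797), 78.49440002441406)
key 168 [0.5187 0.1996 0.0055] 0.0094 [0.5065 0.2002] 0.0513
```

```bash
cat >> h.py <<'E'
def R(h):  # tool down, tool x heading h (deg)
    a=np.radians(h);c,s=np.cos(a),np.sin(a); return np.array([[c,s,0],[s,-c,0],[0,0,-1.]])
E
python3 - <<'E'
from h import *
for n,p in (("stand",(.617,.149,.2)),("spring",(.467,.071,.16)),("cap",(.484,.309,.12))):
    for h in range(-180,180,30):
        q=robot.ik(p,R(h)); print(n,h,None if q is None else np.round(q,0))
# robot holds; look at arm height
z=np.load("pics/t0.npz");P=z["P"]; p=P[150:235,345:400].reshape(-1,3); 
q=p[(p[:,2]>.03)&(np.hypot(p[:,0]-.617,p[:,1]-.149)>.03)]; print(q.max(0),q.min(0))
robot.goto([.467,.071,.17],R(0)); shot("wrist","w_spring.png"); print(robot.read_t())
E
```

```text
stand -180 [  31.   18.   -7.    0.  -65. -121.]
stand -150 [ 31.  18.  -7.   0. -65. -91.]
stand -120 [ 31.  18.  -7.   0. -65. -61.]
stand -90 [ 31.  18.  -7.   0. -65. -31.]
stand -60 [ 31.  18.  -7.   0. -65.  -1.]
stand -30 [ 31.  18.  -7.   0. -65.  29.]
stand 0 [ 31.  18.  -7.   0. -65.  59.]
stand 30 [ 31.  18.  -7.   0. -65.  89.]
stand 60 [ 31.  18.  -7.   0. -65. 119.]
stand 90 [ 31.  18.  -7.   0. -65. 149.]
stand 120 None
stand 150 [  31.   18.   -7.    0.  -65. -151.]
spring -180 [  33.    5.  -30.    0.  -56. -123.]
spring -150 [ 33.   5. -30.   0. -56. -93.]
spring -120 [ 33.   5. -30.   0. -56. -63.]
spring -90 [ 33.   5. -30.   0. -56. -33.]
spring -60 [ 33.   5. -30.   0. -56.  -3.]
spring -30 [ 33.   5. -30.   0. -56.  27.]
spring 0 [ 33.   5. -30.   0. -56.  57.]
spring 30 [ 33.   5. -30.   0. -56.  87.]
spring 60 [ 33.   5. -30.   0. -56. 117.]
spring 90 [ 33.   5. -30.   0. -56. 147.]
spring 120 None
spring 150 [  33.    5.  -30.    0.  -56. -153.]
cap -180 [  52.   16.  -20.    0.  -53. -142.]
cap -150 [  52.   16.  -20.    0.  -53. -112.]
cap -120 [ 52.  16. -20.   0. -53. -82.]
cap -90 [ 52.  16. -20.   0. -53. -52.]
cap -60 [ 52.  16. -20.   0. -53. -22.]
cap -30 [ 52.  16. -20.   0. -53.   8.]
cap 0 [ 52.  16. -20.   0. -53.  38.]
cap 30 [ 52.  16. -20.   0. -53.  68.]
cap 60 [ 52.  16. -20.   0. -53.  98.]
cap 90 [ 52.  16. -20.   0. -53. 128.]
cap 120 [ 52.  16. -20.   0. -53. 158.]
cap 150 [  52.   16.  -20.    0.  -53. -172.]
[0.72610994 0.19758819 0.05624561] [0.64421727 0.16011554 0.03001639]
2.3667
```

View pics/w_spring.png

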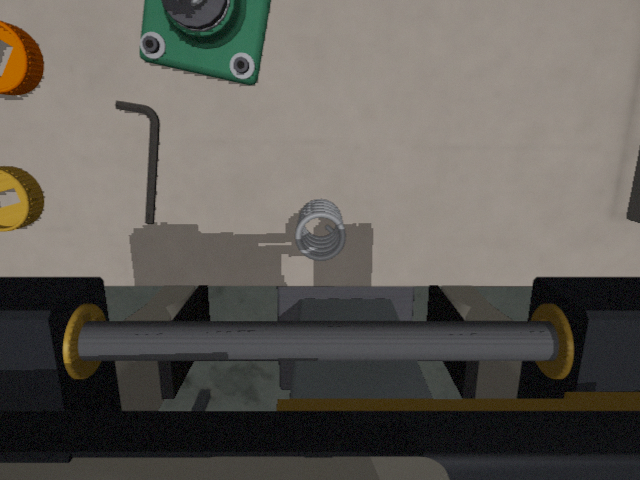

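The picture shows the spring at (320,230), with the foot's front edge running (140,60)-(255,83), so the stand's yaw is about -11°. Now close views of the cap, stand and spring.

Run:
```python
from h import *
robot.goto([.484,.309,.12],R(0)); robot.servo_line([.484,.309,.06]); a,_=shot("wrist","w_cap.png")
robot.servo_line([.484,.309,.18],speed=.3); robot.goto([.617,.149,.18],R(-191)); robot.servo_line([.617,.149,.115]); b,_=shot("wrist","w_st.png")
robot.servo_line([.617,.149,.18],speed=.3); robot.goto([.467,.071,.14],R(0)); robot.servo_line([.467,.071,.075]); c,_=shot("wrist","w_sp.png")
print(robot.read_t())
f=lambda x,u,v,w:cv2.resize(x[v:v+w,u:u+w],(400,400),interpolation=cv2.INTER_CUBIC)
o=np.hstack([f(b,218,90,200),f(c,248,150,140)])
cv2.imwrite("pics/comp.png",o[...,::-1]);cv2.imwrite("pics/capfull.png",a[...,::-1])
```

```text
11.4083
```

View pics/comp.png

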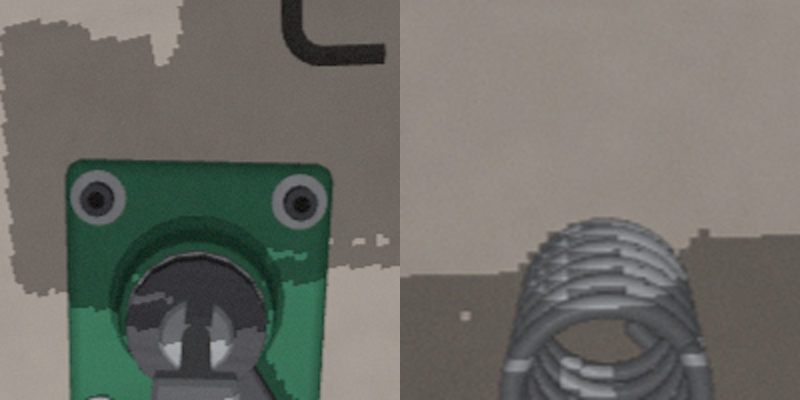

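View pics/capfull.png

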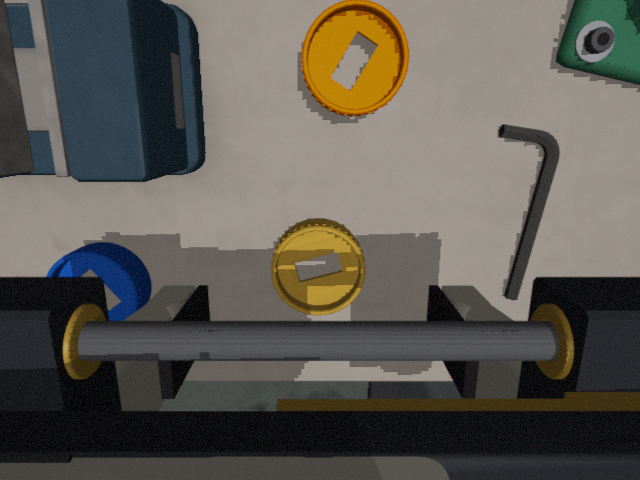

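```bash
cat > m.py <<'E'
from h import *
from scipy.optimize import least_squares
def L(n): z=np.load("pics/"+n+".npz"); return z["im"],z["P"]
def fit(p,r):
    f=lambda c:np.maximum(np.hypot(*(p[:,:2]-c[:2]).T)-r,0) # enclosing
    return cv2.minEnclosingCircle(p[:,:2].astype(np.float32))
def near(P,c,r,z0,z1):
    p=P.reshape(-1,3); return p[(np.hypot(p[:,0]-c[0],p[:,1]-c[1])<r)&(p[:,2]>z0)&(p[:,2]<z1)]
im,P=L("w_sp"); p=near(P,(.467,.071),.03,.048,.062); print("spring",len(p),fit(p,0),p[:,2].max(),np.percentile(p[:,2],90))
im,P=L("w_cap"); p=near(P,(.484,.309),.035,.017,.025); print("cap",len(p),fit(p,0),np.median(p,0))
p=near(P,(.484,.309),.018,.008,.016); print("plate",len(p),fit(p,0),np.median(p,0))
im,P=L("w_st"); p=near(P,(.617,.149),.03,.038,.046); print("flange",len(p),fit(p,0),np.median(p[:,2]))
p=near(P,(.617,.149),.03,.09,.1); print("head",len(p),fit(p,0),np.median(p,0),cv2.minAreaRect(p[:,:2].astype(np.float32)*1000))
p=near(P,(.617,.149),.025,.047,.053); print("spig",len(p),fit(p,0),np.median(p,0))
E
cat > m2.py <<'E'
from m import *
E
python3 m.py
python3 - <<'E'
import numpy as np,cv2
z=np.load("pics/w_sp.npz");c=z["im"][215:305,270:370]
z=np.load("pics/w_st.npz");b=z["im"][210:310,265:365]
f=lambda x:cv2.resize(x,(400,400),interpolation=cv2.INTER_LANCZOS4)
o=np.hstack([f(b),f(c[:,:90])]); o=np.clip(o*1.6,0,255).astype(np.uint8)
cv2.imwrite("pics/comp2.png",o[...,::-1])
E
```

```text
spring 2033 ((0.4676547944545746, 0.07069838047027588), 0.017183881253004074) 0.05929247064101842 0.05751249638735571
cap 1793 ((0.4861435890197754, 0.30964556336402893), 0.02408521994948387) [0.48552269 0.30934436 0.02083661]
plate 2816 ((0.4839140772819519, 0.3090095520019531), 0.018048102036118507) [0.48184549 0.30882872 0.01324399]
flange 2454 ((0.617210328578949, 0.1482798159122467), 0.020457185804843903) 0.043454118870374744
head 863 ((0.6175285577774048, 0.14802329242229462), 0.010087740607559681) [0.6162059  0.14810542 0.09603368] ((617.4043579101562, 147.95327758789062), (19.706602096557617, 8.594240188598633), 78.42462921142578)
spig 642 ((0.6175022721290588, 0.14802369475364685), 0.01073700375854969) [0.61575145 0.1470627  0.05126397]
```

View pics/comp2.png

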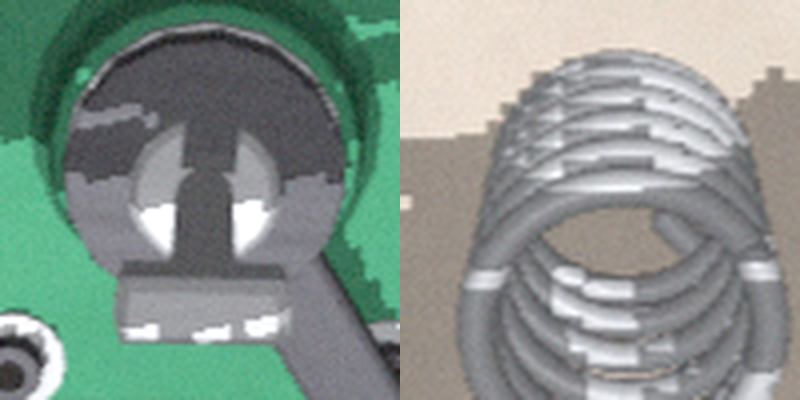

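Run:
```python
from h import *
def ray(tcp,h,u,v,z):
    f,cx,cy,i=K("wrist"); T=np.eye(4);T[:3,:3]=R(h);T[:3,3]=tcp;M=T@i["T_tool_cam"]
    d=M[:3,:3]@[(u-cx)/f,(v-cy)/f,1]; return M[:3,3]+d*(z-M[2,3])/d[2]
S=np.array([.6173,.1481])
for z in (.044,.05):
    for u in (311.5,317.5,323.5):
        p=ray((.617,.149,.115),-191,u,245,z)[:2]-S; print("slot",z,p.round(4),np.degrees(np.arctan2(p[1],p[0])).round(1))
C=np.array([.4676,.0707])
for u,v in ((327.4,265),(335.3,270)):
    p=ray((.467,.071,.075),0,u,v,.003)[:2]-C; print("tang",p.round(4),np.hypot(*p),np.degrees(np.arctan2(p[1],p[0])))
z=np.load("pics/w_cap.npz");P=z["P"]
for (u,v) in ((297,272),(342,262),(320,267)): print(P[v,u])
a=[ray((.484,.309,.06),0,u,v,.010)[:2] for u,v in ((299,273),(341,261))]; print(a,(a[0]+a[1])/2)
i=z["im"][240:300,270:370].astype(int)
m=np.abs(P[240:300,270:370,2])<.004
n,l,s,c=cv2.connectedComponentsWithStats(m.astype(np.uint8)); print(s,c)
k=[j for j in range(1,n) if 200<s[j][4]<2500 and abs(c[j][0]-50)<15 and abs(c[j][1]-27)<12]
for j in k:
    yx=np.argwhere(l==j); q=P[240:300,270:370][l==j]
    w=np.array([ray((.484,.309,.06),0,x+270,y+240,.012)[:2] for y,x in yx]); print(len(q),cv2.minAreaRect((w*1000).astype(np.float32)))
```

```text
slot 0.044 [-0.0069 -0.0018] -165.5
slot 0.044 [-0.0063  0.0015] 166.5
slot 0.044 [-0.0057  0.0048] 139.5
slot 0.05 [-0.0086 -0.0014] -170.9
slot 0.05 [-0.0079  0.0019] 166.8
slot 0.05 [-0.0073  0.0051] 145.2
tang [-0.0068 -0.0048] 0.008309343232369964 -144.54054410848047
tang [-0.0098 -0.0094] 0.013556066700430188 -136.2307758605361
[0.47870678 0.32084491 0.00135186]
[0.48823524 0.29703896 0.01318554]
[0.4814812  0.3082971  0.00105403]
[array([0.48071204, 0.31912284]), array([0.48727759, 0.29732444])] [0.48399482 0.30822364]
[[   0    0  100   60 4475]
 [   0    0    9   24   99]
 [  84    0   16   60  479]
 [  24   12   48   29  814]
 [   0   25    1    6    6]
 [   0   32   12   28  127]] [[47.41810056 29.90681564]
 [ 2.28282828  7.52525253]
 [94.89561587 30.81210856]
 [47.59213759 25.78378378]
 [ 0.         27.5       ]
 [ 3.01574803 51.25984252]]
814 ((485.2843933105469, 309.47894287109375), (10.01062297821045, 22.56423568725586), 15.26608943939209)
```

The head's long axis is at 78.4°, giving yaw -11.6°. The slot is at about 167° and the tang at about -140°, so the spring must turn about -53°. The cap's slot is at about 106°, so it must turn about -27.5° to pass. Gripping the spring now.

```bash
cat >> h.py <<'E'
S=np.array([.6173,.1481])
def F(): return np.array(robot.read_force())
def down(xy,z0,z1,lim,f0,h,step=.002,speed=.04):
    z=z0
    while z>z1+1e-6:
        z=max(z-step,z1); robot.servo_line([xy[0],xy[1],z],R(h),speed=speed); f=F()-f0
        if abs(f[2])>lim or np.hypot(f[0],f[1])>lim: print("stop",round(z,4),f.round(2)); break
    return z
E
python3 - <<'E'
from h import *
C=[.4676,.0707]
robot.goto([*C,.09],R(-100)); robot.servo_line([*C,.017],speed=.12)
robot.move_gripper(0); print(robot.read_grip_width()*88,robot.read_finger_force())
robot.servo_line([*C,.16],speed=.2); robot.goto([*S,.15],R(-153)); robot.dwell(.2); f0=F(); print(f0,robot.read_grip_width()*88,robot.read_t())
np.save("f0.npy",f0)
z=down(S,.15,.118,3,f0,-153,.032)
z=down(S,.118,.063,3.,f0,-153); print(z,(F()-f0).round(2),robot.read_t(),robot.read_position())
shot("wrist","w_th.png");a,_=shot("scene","s1.png")
cv2.imwrite("pics/s1c.png",cv2.resize(a[180:340,300:520],None,fx=3,fy=3)[...,::-1])
E
```

```text
33.116116572706375 30.000010784715414
[ 0.15360345  0.19379284 -1.26490432] 33.21243430337394 16.5583
0.063 [0.02 0.38 0.75] 24.5083 [0.61726477 0.14808863 0.0629515 ]
```

View pics/s1c.png

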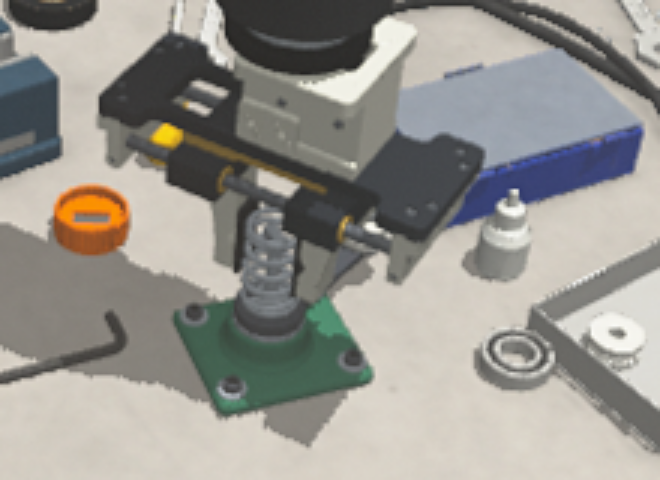

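The spring is round the spindle and near the flange. I'll keep lowering lightly, twisting if it resists.

Run:
```python
from h import *
f0=np.load("f0.npy"); z=.063
for z in (.061,.059,.0575):
    robot.servo_line([*S,z],R(-153),speed=.04); f=F()-f0; print(z,f.round(2),robot.read_t())
    if f[2]>4: break
```

```text
0.061 [-0.63 -0.35 -0.43] 24.8583
0.059 [-0.02 -0.72  1.66] 25.1083
0.0575 [ 0.67 -0.1   2.44] 25.3583
```

Run:
```python
from h import *
robot.servo_line([*S,.059],R(-153),speed=.04)
robot.move_gripper(1); robot.servo_line([*S,.125],speed=.2)
im,P=shot("wrist","w_home.png"); p=P.reshape(-1,3); d=np.hypot(p[:,0]-S[0],p[:,1]-S[1])
q=p[(d<.02)&(d>.012)&(p[:,2]>.07)]; print(len(q),np.percentile(q[:,2],[50,90,95,99]),cv2.minEnclosingCircle(q[q[:,2]>np.percentile(q[:,2],60)][:,:2].astype(np.float32)))
q=p[(d<.009)&(p[:,2]>.08)]; print(np.percentile(q[:,2],[50,90,95,99]), robot.read_t())
cv2.imwrite("pics/w_homec.png",cv2.resize(im[150:310,218:418],(750,600))[...,::-1])
```

```text
3000 [0.0956083  0.09789545 0.09818652 0.09872819] ((0.6159131526947021, 0.14754259586334229), 0.016990667209029198)
[0.09461841 0.09563194 0.09596813 0.09639723] 27.175
```

View pics/w_homec.png

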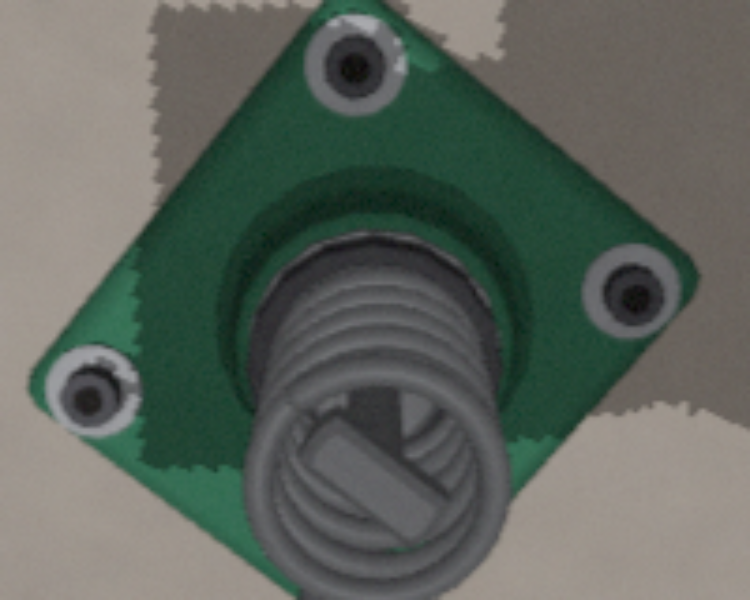

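The picture shows the tang in the slot and the lowest coil on the flange. The spring top is at z = 0.098, so it is home. Next, the retainer.

Run:
```python
from h import *
C=[.4856,.3095]
robot.servo_line([*S,.2],speed=.3)
robot.goto([*C,.07],R(70)); robot.move_gripper(.8); robot.servo_line([*C,.005],speed=.12)
robot.move_gripper(0); w=robot.read_grip_width()*88; robot.move_gripper(.8)
robot.goto([*C,.005],R(-20)); robot.servo_line([*C,.004]); robot.move_gripper(0); print(w,robot.read_grip_width()*88,robot.read_t())
robot.servo_line([*C,.17],speed=.25); robot.goto([*S,.135],R(-47.3)); robot.dwell(.15); f0=F(); np.save("f0.npy",f0)
print(f0,robot.read_grip_width()*88,robot.read_t())
z=down(S,.135,.101,5,f0,-47.3,.034,.08); z=down(S,z,.089,5.5,f0,-47.3,.0012,.03)
print(z,(F()-f0).round(2),robot.read_t())
```

```text
45.8671884631101 46.2944241392255 35.1417
[-0.37899189  1.0159525  -0.25498947] 46.01101339965399 36.9583
0.089 [ 0.8  -1.09  0.88] 40.0333
```

Run:
```python
from h import *
f0=np.load("f0.npy")
for z in np.arange(.087,.0762,-.0021):
    robot.servo_line([*S,z],R(-47.3),speed=.03); f=F()-f0; print(round(z,4),f.round(2))
    if abs(f[2])>9 or np.hypot(*f[:2])>6: break
print(robot.read_t())
```

```text
0.087 [ 0.83 -0.78  2.04]
0.0849 [ 1.06 -0.53  2.03]
0.0828 [-0.35 -0.64  3.78]
0.0807 [ 0.77 -0.56  4.85]
0.0786 [-0.38 -0.16  4.86]
0.0765 [ 0.34 -0.66  5.29]
41.5333
```

Run:
```python
from h import *
f0=np.load("f0.npy")
robot.servo_line([*S,.0757],R(-47.3),speed=.03); t0=np.array(robot.read_ft_torque()); ok=True
for a in (15,30,45,60,75,90):
    robot.goto([*S,.0757],R(-47.3+a)); f=F()-f0; t=np.array(robot.read_ft_torque())-t0; print(a,f.round(2),t.round(2))
    if abs(t[2])>.35 or np.hypot(*f[:2])>9 or abs(f[2])>12: ok=False; break
print(ok,robot.read_t())
if ok:
    z=.0757
    for z in (.0775,.079): robot.servo_line([*S,z],speed=.03); print(z,(F()-f0).round(2))
    a,_=shot("scene","s2.png"); print(robot.read_t())
```

```text
15 [ 0.96 -0.98  5.48] [-0.13 -0.19 -0.02]
30 [ 0.33 -0.9   5.49] [-0.04 -0.25 -0.05]
45 [ 1.28 -0.81  5.15] [-0.06 -0.27  0.02]
60 [ 0.78 -1.57  6.27] [-0.11 -0.31  0.01]
75 [ 0.38 -0.56  5.85] [-0.15 -0.35  0.  ]
90 [ 0.47 -0.88  4.66] [-0.14 -0.37 -0.  ]
True 43.9333
0.0775 [ 1.21 -1.33  4.74]
0.079 [ 1.67 -0.1   4.71]
44.4833
```

Run:
```python
from h import *
robot.servo_line([*S,.0798],speed=.03); print((F()-np.load("f0.npy")).round(2))
robot.move_gripper(1); robot.servo_line([*S,.15],speed=.2)
im,P=shot("wrist","w_fin.png"); p=P.reshape(-1,3); d=np.hypot(p[:,0]-S[0],p[:,1]-S[1])
q=p[(d<.0255)&(d>.0195)&(p[:,2]>.085)]; print(len(q),np.percentile(q[:,2],[10,50,90,99]),cv2.minEnclosingCircle(q[:,:2].astype(np.float32)),robot.read_t())
cv2.imwrite("pics/w_finc.png",cv2.resize(im[150:310,218:418],(750,600))[...,::-1])
```

```text
[ 1.38 -1.2   3.24]
6550 [0.08974354 0.24447067 0.2586277  0.26284138] ((0.6177728772163391, 0.1487811654806137), 0.024910174310207367) 46.1583
```

View pics/w_finc.png

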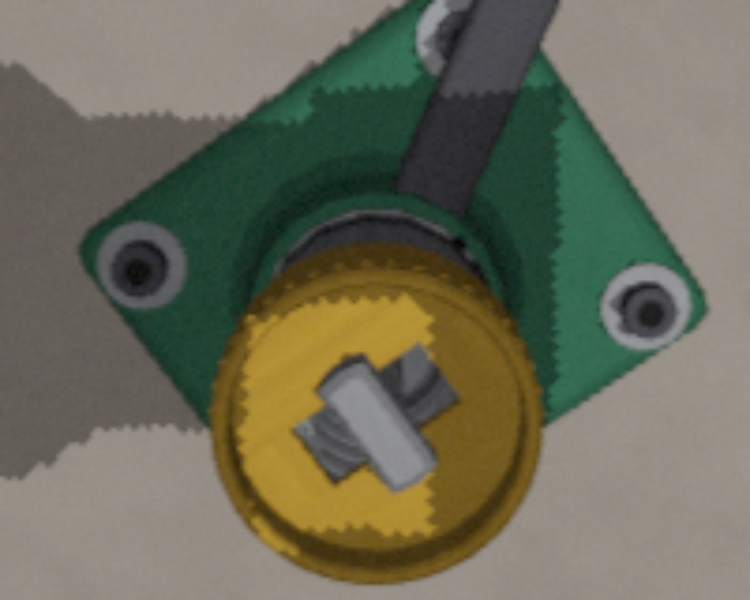

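The picture shows the retainer held under the head, with its slot about 90° across the head and the gripper clear of it.

Run:
```python
from h import *
print(robot.job_done(),robot.read_t())
```

```text
the job is handed in; nothing more can be done
the job is handed in; nothing more can be done
```

The spring sits home on the flange with its tang in the collar's slot, and the brass retainer is locked about 90° across the head; I handed the job in shortly after 46 s on the robot's clock, but the interface returned no verdict.

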